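# Proof-pull the closer bracket on the display block

## Task

Prove that the silver closer bracket holds on its blue block: push the yellow peak marker on top of the pull gauge all the way back to zero (towards the blue block), then hook the black cross-bar of the U-shaped pull handle and draw it straight away from the block until the marker stands in the green band, and keep that pull on for about two seconds. Then ease the handle back in under control, without letting it snap, until it is fully home, and let go, leaving the marker in the green. Do not pull the bracket off its block, and leave the demo closer, its swing arm, the black hold-open arm and the chrome hinge as they are.

Things in the scene. Friction and masses are not known exactly. Their poses are not given: they have to be found in the camera images.
- test_stand: Blue painted wood block, 170 mm wide (y), 35 mm thick (x), 100 mm high, fixed to the shelf; origin under its middle, z up. Its -x axis is the pull direction (roughly towards the robot). Bracket, gauge, marker and handle on its front are symmetric about its y = 0.
- bracket (a joint): How far the bracket with the whole gauge has been pulled off the block, m. 0: held. It is only snapped on: a total pull over about 24 N drags it off towards -x.
- gauge_zero (a point): Reading 0 (black line) of the scale on the pull gauge's flat top, 77 mm above the shelf, at x = -75 mm of the stand. The scale grows along -x: white 0-22 mm, green 22-44 mm, red 44-62 mm. The grey gauge is 60 mm wide (112 mm over its side lugs) and reaches from x = -35 to -165 mm of the stand. Axes as the stand's.
- pull (a joint): How far the U-shaped pull handle is drawn out of the gauge, m, along the stand's -x; 0 fully home, stop at 0.060. A spring of 350 N/m pulls it home (about 12 N in the middle of the green), plus about 2 N while it drives the marker.
- pull_bar (a point): Centre of the handle's black cross-bar: round, 16 mm diameter, 116 mm long along the stand's y, 55 mm above the shelf, at x = -245 mm of the stand when home; moves with the handle. 12 mm rods at y = +-50 mm run back to the gauge, leaving when home a hole behind the bar of 72 mm (x) by 88 mm (y), clear down to the shelf. Axes as the stand's.
- peak (a joint): Reading of the yellow peak marker, m: 0 at its stop nearest the block, at most 0.060. Friction (2 N) keeps it where it is left. A steel cross-piece of the handle, on the marker's block side (touching it when both read 0; top 96 mm above the shelf), carries it along as the handle is drawn out and leaves it behind as the handle goes back: it shows the greatest pull.
- marker (a point): Centre of the yellow peak marker: upright tab 12 mm thick (x), 40 mm wide (y), 40 mm high, its centre 100 mm above the shelf, its foot 3 mm above the gauge's top; x = -75 mm minus its reading in the stand's frame. It slides along the stand's x only; the thin black pointer at its foot shows the reading. Axes as the stand's.
- demo_closer: Bystander, fixed: red block 220 mm wide, 90 mm high, with a grey door closer 190 mm long on its front (-x) side; origin under the block. Swaps sides with the test stand.
- swing_arm_end (a point): Bystander: the free end of the demo closer's aluminium swing arm, 140 mm from its pivot, about 76 mm above the shelf; it swings in the horizontal plane at a light touch.
- hold_open_arm: Bystander, loose: black flat arm, 182 mm long (y), 18 mm high, lying in front of the demo closer; origin under its middle.
- pivot_hinge: Bystander, loose: chrome hinge, 75 x 86 mm, 16 mm high, lying in front of the hold-open arm; origin under its middle.

How it is judged:
By the outcome, as a careful person would: the job done as asked, in the order asked, and still so for the second after the job is handed in, with the robot touching nothing.
It also fails if it takes over 51 s, if anything falls off the work surface, if the arm or the gripper's body presses on something with over 40 N, if the wrist force passes 120 N, or if a joint passes its speed limit or range.

## Robot

A 6-joint arm with a two-finger parallel gripper is mounted at the origin on the work surface. World frame = base frame: x ahead of the robot, y to its left, z up, the work surface at z = 0. Lengths are in mm, angles in rad, forces in N, time in s.
With the tool pointing down it reaches from about 275 to 775 mm from the base axis. Payload 14.6 kg.
Tool frame: the origin (TCP) lies midway between the tips of the shut fingers; the grasp point (between the pads) lies 19 mm behind it; x points along the fingers, y is the direction in which the jaws open and shut, and the axes are right-handed (so a half turn about x gives the same grasp; the last joint's range is limited). The gripper opens to 85 mm and grips with 20 to 120 N. Pads are 22 mm wide; open, the fingers measure 114 mm over their backs; the gripper's body (76 mm by 85 mm) begins 54 mm behind the grasp point. The pads swing forward as they close: fully open they stand 13 mm farther back than shut.
Start: joints at [-1.363, 0.263, -0.048, 1.259, 0, 1.415], TCP at [186.313, -490.832, 231.278] pointing down, gripper open.
Joint ranges: [-2.65, 2.65], [-0.89, 1.7], [-1.18, 1.37], [-2.13, 2.11], [-1.35, 1.29], [-3.14, 3.14]. Speed limits (rad/s): [1.89, 1.89, 2.57, 2.79, 3.14, 3.14].

## Interface

Orientations are given as a unit quaternion [x, y, z, w].
In Python, from rig import r gives the robot as it stands. The module is installed in compiled form; this text tells all that it offers.
- The arm moves only by the tool step_arm, never from a script. Its argument "deltas" is a list of rows, each a list of 7 numbers: the shift along the world's x, y, z in mm, then the turn, a rotation vector about the world's x, y, z in degrees, then the finger opening in mm, from 0 to 85.4. A call has 1 to 20 rows; each row is the pose to reach, as a shift and turn from the pose commanded when the call began; what a row does not reach only later rows make up. A row lasts 1/10 s, in which the tool goes at most 50 mm and 8.59 degrees, less where a joint would pass 70% of its speed; a pose out of reach is approached as far as the arm can. A call with a gripper value outside its range is refused whole. The fingers move at their own pace and stop on an object; "grip_force" is the grip in N (left out, the last holds). Time passes only in rows, so rows that repeat a pose let the fingers close. It gives the time, the measured TCP pose, the force and the opening at its end, in the units of the state.
- r.sense(): the state, without advancing time (a new reading comes with each control period).
- r.camera(name): name is "scene" or "top" or "wrist"; returns a dict with "pixels" (480x640x3 uint8, red, green, blue), "camera_matrix" (3x3 intrinsics, pixels), "dist" ([k1, k2, p1, p2, k3] as OpenCV has them; the pictures are not rectified), "pose" (4x4, takes a point from camera to world coordinates); the wrist camera has in their place "hand_eye" (4x4, takes a point from camera to tool coordinates, whose origin is the TCP and whose axes are the tool frame's). Camera axes: x right, y up, looking along -z (the intrinsics and any distortion apply to the point x, -y, -z); pixel columns grow to the right and rows downward; lengths in mm; the calibration is good to about 2 mm. A picture is of the moment at which its call begins: read the wrist's pose just before it. There is no depth.
- r.job_done(): hands the job in, once; it reports no verdict.
The state is a dict: "time_s": time; "q": joint angles; "joint_velocities": joint speeds; "joint_torque": joint torques, N m; "ee_pos": TCP position; "eef_rot": TCP orientation; "ft_force": force on the tool from outside, world axes, zero at the start; "torque": the same for the moment, N m; "gripper_width": opening from 0.0 (shut) to 1.0 (fully open).
Only numpy, scipy, OpenCV 4.12 (cv2) and the standard library are available. Lean on these libraries where they do the work, as an engineer would, in place of code of your own. Each camera call takes 0.05 s, during which the arm holds its last target.

## Working session

There is one attempt and no reset: what is moved stays moved. The work goes in short steps, Python scripts to look and compute and a tool call to move; the robot and the scene stay as the last step left them, time stands still between calls to the robot, and variables do not carry over. Pictures are saved under pics/ and viewed, and the job is handed in when it is done.

Besides the shell and the picture viewer there is one more tool, called after ">>>" as name(argument=value, ...), one argument or row to a line, values as JSON. step_arm: Moves the arm, as the interface text tells. Its arguments: {"type":"object","properties":{"deltas":{"type":"array","items":{"type":"array","items":{"type":"number"}}},"grip_force":{"type":"number"}},"required":["deltas"]}

```bash
mkdir -p pics
cat > h.py <<'E'
import numpy as np, cv2
from rig import r
def cam(n):
    s=r.sense(); c=r.camera(n)
    K=np.array(c["camera_matrix"]);d=np.array(c["dist"])
    if "pose" in c: T=np.array(c["pose"])
    else:
        from scipy.spatial.transform import Rotation as R
        A=np.eye(4);A[:3,:3]=R.from_quat(s["eef_rot"]).as_matrix();A[:3,3]=s["ee_pos"];T=A@np.array(c["hand_eye"])
    return np.array(c["pixels"]),K,d,T
def ray(px,K,d,T):
    u=cv2.undistortPoints(np.array(px,float).reshape(-1,1,2),K,d)[:,0]
    v=np.c_[u[:,0],-u[:,1],-np.ones(len(u))]@T[:3,:3].T
    return T[:3,3],v
def plane(px,z,K,d,T):
    o,v=ray(px,K,d,T); return o+v*((z-o[2])/v[:,2])[:,None]
E
python3 - <<'E'
from h import *
for n in("scene","top","wrist"):
    p,K,d,T=cam(n); cv2.imwrite(f"pics/{n}0.png",p[:,:,::-1]); np.savez(f"{n}0.npz",p=p,K=K,d=d,T=T)
    print(n,T.round(2).tolist())
s=r.sense();print(s)
E
```

```text
scene [[0.34, -0.73, 0.59, 1072.05], [0.94, 0.26, -0.22, -193.91], [0.01, 0.63, 0.78, 743.89], [0.0, 0.0, 0.0, 1.0]]
top [[0.01, 0.99, -0.15, 413.54], [-1.0, 0.01, -0.0, -6.78], [-0.0, 0.15, 0.99, 1229.35], [0.0, 0.0, 0.0, 1.0]]
wrist [[0.35, 0.89, 0.27, 255.99], [-0.94, 0.34, 0.1, -464.2], [-0.0, -0.29, 0.96, 373.7], [0.0, 0.0, 0.0, 1.0]]
{'time_s': 0.15, 'q': array([-1.36333580e+00,  2.63421377e-01, -4.87699909e-02,  1.25938659e+00,
        1.95126514e-05,  1.41550795e+00]), 'joint_velocities': array([ 0.00146022, -0.00251708,  0.00224303, -0.00053663, -0.00053812,
        0.00054369]), 'joint_torque': array([ 3.06153466e-03, -6.37828302e+01,  3.84643722e+01,  1.07349033e-02,
       -4.27205339e-05, -1.95622198e-05]), 'ee_pos': array([ 186.25937742, -490.64015051,  230.93900935]), 'eef_rot': array([-0.69550753, -0.12782551,  0.69550815, -0.12727264]), 'ft_force': array([-0.11920976, -0.29247193,  0.13929588]), 'torque': array([-0.04809064,  0.03495961,  0.03779481]), 'gripper_width': 1.000760945883281}
```

View pics/scene0.png

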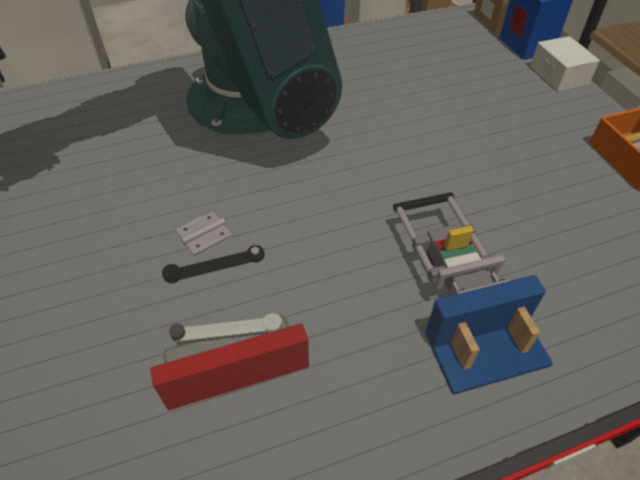

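View pics/top0.png

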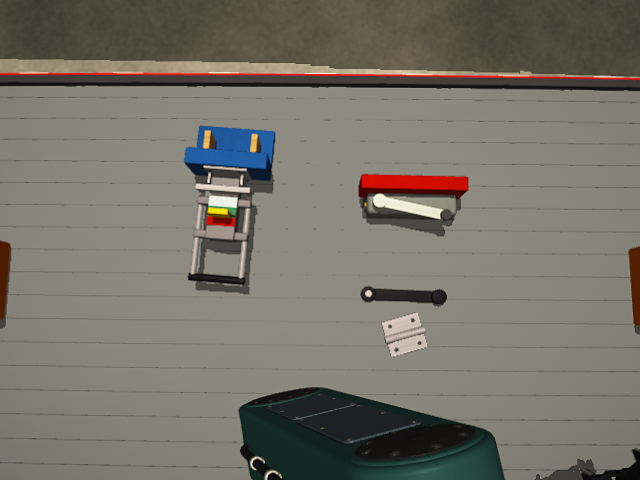

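The top view shows the stand at about (215,215), with the cross-bar from (189,278) to (244,281). The yellow marker is at (218,211), around the green/red area. The bystanders are on the right, x above 360.

Run:
```python
from h import *
z=np.load("top0.npz");p,K,d,T=[z[k] for k in"pKdT"]
cv2.imwrite("pics/topc.png",cv2.resize(p[110:300,160:300,::-1],None,fx=4,fy=4,interpolation=cv2.INTER_CUBIC)[:,:])
hs=cv2.cvtColor(p,cv2.COLOR_RGB2HSV)
Y=cv2.inRange(hs,(22,150,120),(35,255,255)); 
n,l,st,c=cv2.connectedComponentsWithStats(Y);print(st[1:],c[1:])
B=((p.max(2)<45)*255).astype(np.uint8);B[:, :160]=0;B[:,300:]=0;B[:265]=0;B[290:]=0
n,l,st,c=cv2.connectedComponentsWithStats(B)
for i in range(1,n):
  if st[i,4]>40:
    ys,xs=np.where(l==i);print(st[i],c[i])
    P=plane(np.c_[xs,ys],60,K,d,T);(cx,cy),w,a=cv2.minAreaRect(P[:,:2].astype(np.float32));print(cx,cy,w,a)
# blue block top front edge pixels
R=plane([[185,150],[187,162],[268,155],[266,168],[189,279],[244,282]],100,K,d,T);print(R.round(1))
z=np.load("scene0.npz");p=z["p"]
cv2.imwrite("pics/scc.png",cv2.resize(p[180:400,380:560,::-1],None,fx=4,fy=4,interpolation=cv2.INTER_CUBIC)[:600])
```

```text
[[253 137   3   1   3]
 [207 207  21   8 126]] [[254.         137.        ]
 [217.42063492 210.68253968]]
[188 273  57  12 352] [215.38068182 278.375     ]
505.3793640136719 208.4168701171875 (115.9774398803711, 14.083486557006836) 85.89079284667969
[[765.  274.5 100. ]
 [739.6 269.2 100. ]
 [755.4 103.7 100. ]
 [728.  107.2 100. ]
 [500.4 254.7 100. ]
 [495.5 145.4 100. ]]
```

```bash
python3 -c "
import cv2
a=cv2.imread('pics/topc.png');a=a[:600];cv2.imwrite('pics/topc1.png',a)"
```

```text
(no output)
```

View pics/topc1.png

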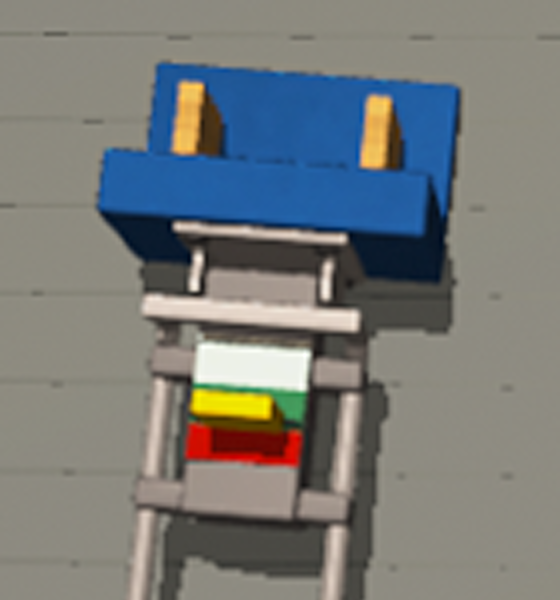

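View pics/scc.png

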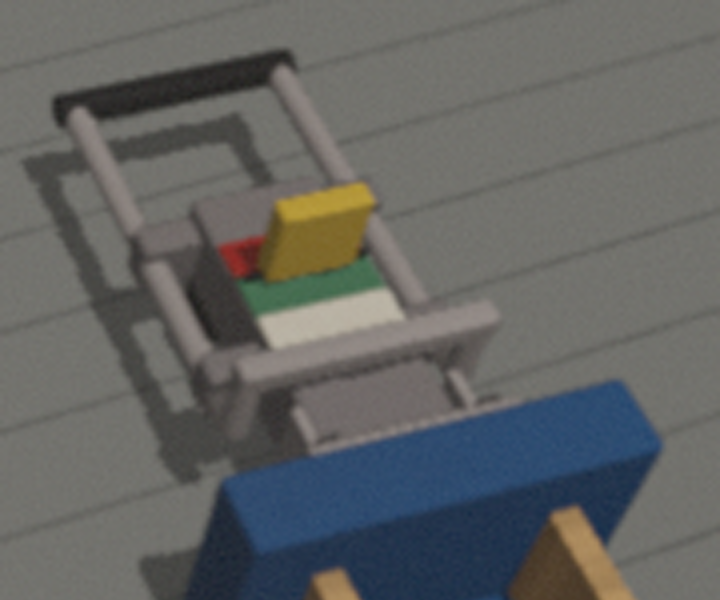

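>>> step_arm(
  deltas=[
    [20, 37, 69, 0, 0, 8, 0],
    [40, 75, 69, 0, 0, 16, 0],
    [60, 112, 69, 0, 0, 24, 0],
    [80, 150, 69, 0, 0, 32, 0],
    [100, 187, 69, 0, 0, 40, 0],
    [120, 223, 69, 0, 0, 48, 0],
    [140, 260, 69, 0, 0, 56, 0],
    [160, 298, 69, 0, 0, 64, 0],
    [180, 335, 69, 0, 0, 72, 0],
    [200, 372, 69, 0, 0, 80, 0],
    [220, 410, 69, 0, 0, 88, 0],
    [240, 447, 69, 0, 0, 96, 0],
    [260, 484, 69, 0, 0, 104, 0],
    [280, 521, 69, 0, 0, 112, 0],
    [300, 558, 69, 0, 0, 120, 0],
    [320, 595, 69, 0, 0, 128, 0],
    [340, 632, 69, 0, 0, 136, 0],
    [360, 670, 69, 0, 0, 144, 0],
    [374, 696, 69, 0, 0, 151, 0],
    [374, 696, 69, 0, 0, 155.1, 0],
  ],
)

```text
time_s: 2.15
ee_pos: [561.3, 208.1, 298.8]
eef_rot: [0.023, 0.707, -0.023, 0.706]
ft_force: [-0.6, -1.7, 0.4]
gripper_width: -0.0
```

Run:
```python
from h import *
p,K,d,T=cam("wrist"); cv2.imwrite("pics/w1.png",p[:,:,::-1]); np.savez("w1.npz",p=p,K=K,d=d,T=T)
s=r.sense();print({k:np.round(s[k],3) for k in s})
```

```text
{'time_s': np.float64(2.2), 'q': array([0.217, 0.389, 0.323, 1.506, 0.   , 0.279]), 'joint_velocities': array([-0.029, -0.033, -0.03 , -0.001, -0.003,  0.147]), 'joint_torque': array([ 2.1460e+00, -7.3743e+01,  3.9941e+01, -5.0000e-02,  1.3400e-01,
        1.0870e+00]), 'ee_pos': array([560.693, 206.77 , 299.171]), 'eef_rot': array([ 0.022,  0.707, -0.022,  0.706]), 'ft_force': array([-0.741,  0.163,  0.751]), 'torque': array([-0.024, -0.024,  0.023]), 'gripper_width': np.float64(-0.001)}
```

View pics/w1.png

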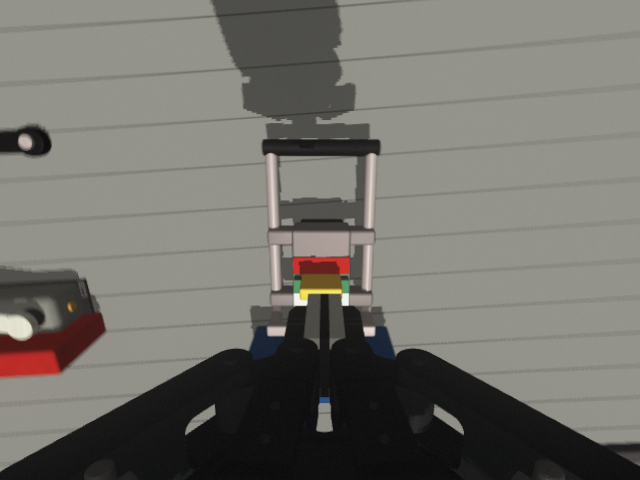

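Run:
```python
from h import *
z=np.load("w1.npz");p,K,d,T=[z[k] for k in"pKdT"]
cv2.imwrite("pics/w1c.png",cv2.resize(p[130:340,240:400,::-1],None,fx=4,fy=4,interpolation=cv2.INTER_CUBIC)[240:])
B=((p.max(2)<50)*255).astype(np.uint8);B[:135]=0;B[162:]=0;B[:,:255]=0;B[:,390:]=0
ys,xs=np.where(B>0)
P=plane(np.c_[xs,ys],56,K,d,T);print(cv2.minAreaRect(P[:,:2].astype(np.float32)),P.mean(0))
h=cv2.cvtColor(p,cv2.COLOR_RGB2HSV)
for n,lo,hi,zz in(("red",(0,150,80),(8,255,255),77),("green",(60,100,40),(85,255,255),77),("yel",(20,120,80),(35,255,255),120)):
    m=cv2.inRange(h,lo,hi);m[:, :250]=0;m[:,400:]=0
    ys,xs=np.where(m>0);P=plane(np.c_[xs,ys],zz,K,d,T)
    print(n,xs.min(),xs.max(),ys.min(),ys.max(),P.min(0).round(1),P.max(0).round(1))
```

```text
((505.0116271972656, 208.046875), (114.36641693115234, 15.365767478942871), 86.2661361694336) [505.0342777  208.16229547  56.        ]
red 293 349 257 273 [610.9 171.3  77. ] [632.1 229.9  77. ]
green 294 347 275 292 [630.6 170.9  77. ] [653.4 227.   77. ]
yel 300 341 275 299 [614.3 180.5 120. ] [638.5 219.2 120. ]
```

View pics/w1c.png

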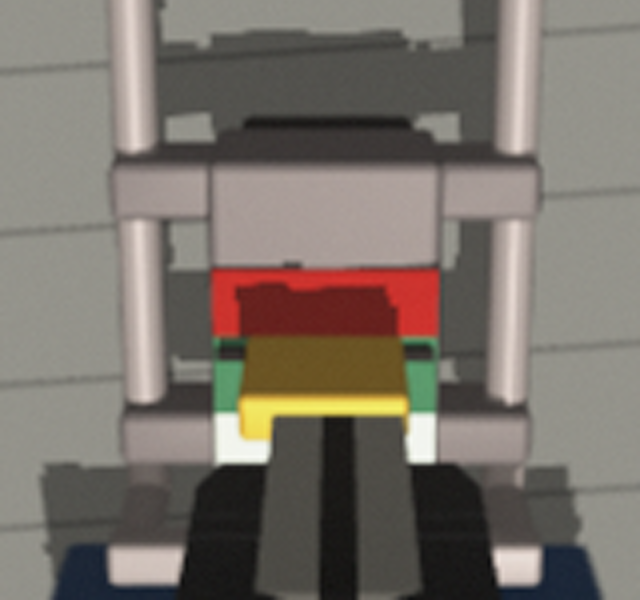

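The marker reads about 40 mm and the handle is home: bar at x≈505, gauge zero at about (674.7, 196.4), yaw about -3.9°. I'll descend in front of the marker and push.

>>> step_arm(
  deltas=[
    [20, -2, -30, 0, 0, 0, 0],
    [38, -3.5, -80, 0, 0, 0, 0],
    [38, -3.5, -130, 0, 0, 0, 0],
    [38, -3.5, -180, 0, 0, 0, 0],
    [38, -3.5, -210, 0, 0, 0, 0],
    [38, -3.5, -210, 0, 0, 0, 0],
    [38, -3.5, -210, 0, 0, 0, 0],
    [46, -4, -210, 0, 0, 0, 0],
    [54, -4.6, -210, 0, 0, 0, 0],
    [62, -5.2, -210, 0, 0, 0, 0],
    [70, -5.7, -210, 0, 0, 0, 0],
    [78, -6.3, -210, 0, 0, 0, 0],
    [86, -6.8, -210, 0, 0, 0, 0],
    [90, -7, -210, 0, 0, 0, 0],
    [90, -7, -210, 0, 0, 0, 0],
  ],
)

```text
time_s: 3.7
ee_pos: [651.0, 198.0, 90.0]
eef_rot: [0.025, 0.707, -0.025, 0.707]
ft_force: [-0.6, -0.6, -0.7]
gripper_width: -0.0
```

```bash
cat > look.py <<'E'
from h import *
import sys
t=sys.argv[1]
for n in sys.argv[2:]:
    p,K,d,T=cam(n); np.savez(f"{n}_{t}.npz",p=p,K=K,d=d,T=T)
    if n=="wrist": cv2.imwrite(f"pics/{n}_{t}.png",p[:,:,::-1])
    else:
        c=p[180:330,380:580] if n=="scene" else p[130:300,130:330]
        cv2.imwrite(f"pics/{n}_{t}.png",cv2.resize(c[:,:,::-1],None,fx=3.5,fy=3.5,interpolation=cv2.INTER_CUBIC))
s=r.sense();print(s["time_s"],s["ee_pos"].round(1),s["ft_force"].round(2))
E
python3 look.py a scene wrist
```

```text
3.8 [650.4 198.2  90.2] [ 0.94  0.03 -0.04]
```

View pics/scene_a.png

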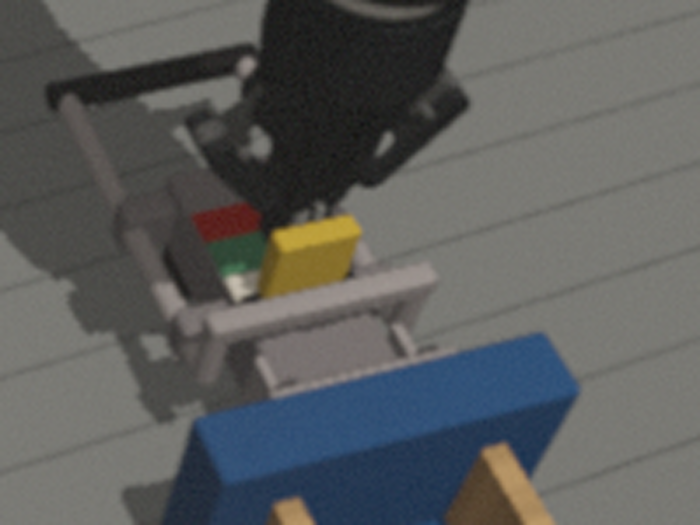

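View pics/wrist_a.png

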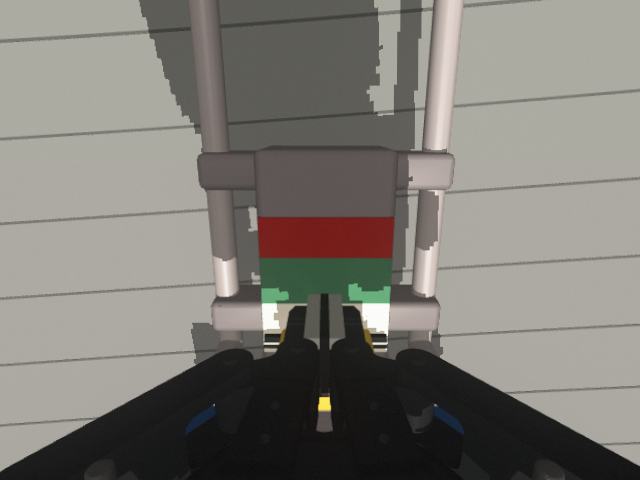

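The marker is sliding back, and its pointer (row 337) is now just short of the zero line (row 348). I'll keep pushing gently.

>>> step_arm(
  deltas=[
    [2, -0.1, 0, 0, 0, 0, 0],
    [4, -0.3, 0, 0, 0, 0, 0],
    [5, -0.35, 0, 0, 0, 0, 0],
    [6, -0.4, 0, 0, 0, 0, 0],
    [7, -0.5, 0, 0, 0, 0, 0],
    [7, -0.5, 0, 0, 0, 0, 0],
  ],
)

```text
time_s: 4.4
ee_pos: [657.4, 197.7, 90.3]
eef_rot: [0.025, 0.707, -0.025, 0.707]
ft_force: [-1.1, 1.1, 0.7]
gripper_width: -0.003
```

```bash
python3 look.py b wrist
```

```text
4.45 [657.5 197.7  90.3] [-0.72  0.97  0.29]
```

View pics/wrist_b.png

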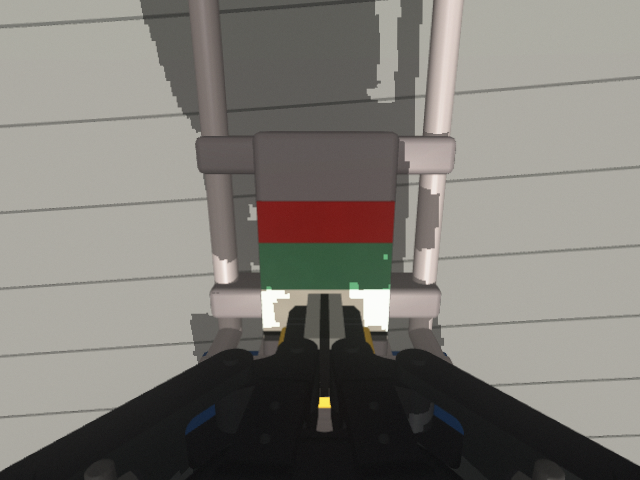

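>>> step_arm(
  deltas=[
    [0.5, 0, 0, 0, 0, 0, 0],
    [1, -0.1, 0, 0, 0, 0, 0],
    [1, -0.1, 0, 0, 0, 0, 0],
    [1, -0.1, 0, 0, 0, 0, 0],
  ],
)

```text
time_s: 4.85
ee_pos: [657.6, 197.7, 90.3]
eef_rot: [0.025, 0.707, -0.025, 0.706]
ft_force: [-6.1, 0.6, 3.4]
gripper_width: -0.001
```

>>> step_arm(
  deltas=[
    [0.5, 0, 0, 0, 0, 0, 0],
    [1, -0.1, 0, 0, 0, 0, 0],
    [1, -0.1, 0, 0, 0, 0, 0],
    [1, -0.1, 0, 0, 0, 0, 0],
  ],
)

```text
time_s: 5.25
ee_pos: [657.7, 197.7, 90.3]
eef_rot: [0.025, 0.708, -0.025, 0.706]
ft_force: [-11.8, 1.3, 8.0]
gripper_width: -0.0
```

The marker is hard on its stop, with 12 N reaction and TCP x≈657.7 as predicted. I'll back off, rise and drop into the handle hole.

>>> step_arm(
  deltas=[
    [-8, 0.5, 0, 0, 0, 0, 0],
    [-20, 1.4, 0, 0, 0, 0, 0],
    [-45, 3, 30, 0, 0, 0, 0],
    [-80, 5.5, 40, 0, 0, 0, 0],
    [-114, 7.8, 40, 0, 0, 0, 0],
    [-114, 7.8, 40, 0, 0, 0, 0],
    [-114, 7.8, 20, 0, 0, 0, 0],
    [-114, 7.8, -15, 0, 0, 0, 0],
    [-114, 7.8, -52, 0, 0, 0, 0],
    [-114, 7.8, -52, 0, 0, 0, 0],
    [-114, 7.8, -52, 0, 0, 0, 0],
  ],
)

```text
time_s: 6.35
ee_pos: [545.6, 205.2, 38.8]
eef_rot: [0.025, 0.707, -0.026, 0.707]
ft_force: [-0.4, 0.4, -0.0]
gripper_width: -0.002
```

```bash
python3 look.py c wrist scene top
```

```text
6.5 [546.6 205.5  40.1] [ 0.06  0.04 -0.46]
```

View pics/wrist_c.png

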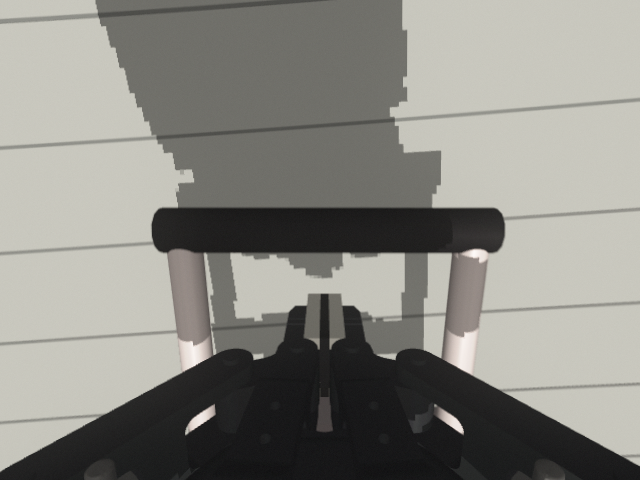

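View pics/scene_c.png

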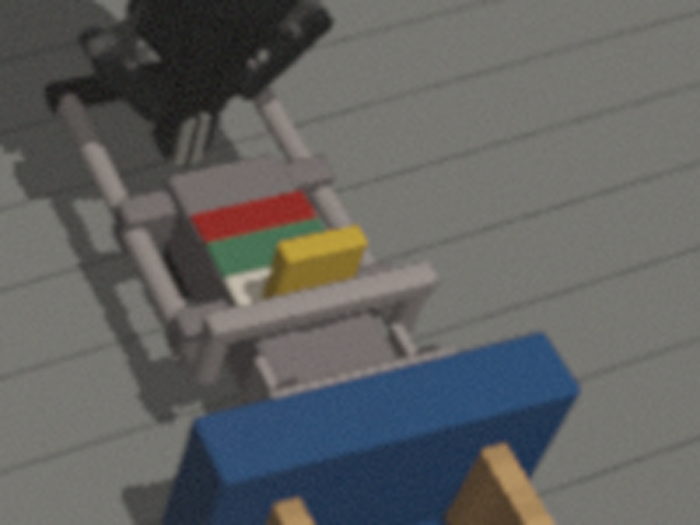

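View pics/top_c.png

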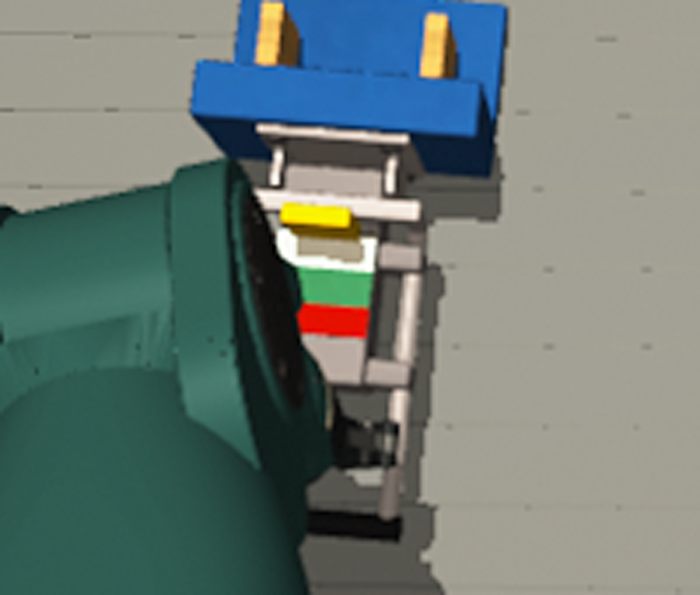

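The fingers are centred in the hole, behind the bar. The marker rests against the cross-piece at zero. Now I'll draw slowly, measuring as I go.

>>> step_arm(
  deltas=[
    [-5, 0.3, 0, 0, 0, 0, 0],
    [-10, 0.7, 0, 0, 0, 0, 0],
    [-15, 1, 0, 0, 0, 0, 0],
    [-18, 1.2, 0, 0, 0, 0, 0],
    [-20, 1.4, 0, 0, 0, 0, 0],
    [-22, 1.5, 0, 0, 0, 0, 0],
    [-24, 1.6, 0, 0, 0, 0, 0],
    [-26, 1.8, 0, 0, 0, 0, 0],
    [-28, 1.9, 0, 0, 0, 0, 0],
    [-30, 2, 0, 0, 0, 0, 0],
    [-32, 2.2, 0, 0, 0, 0, 0],
    [-34, 2.3, 0, 0, 0, 0, 0],
    [-36, 2.4, 0, 0, 0, 0, 0],
    [-38, 2.6, 0, 0, 0, 0, 0],
    [-40, 2.7, 0, 0, 0, 0, 0],
    [-42, 2.8, 0, 0, 0, 0, 0],
    [-44, 3, 0, 0, 0, 0, 0],
    [-44, 3, 0, 0, 0, 0, 0],
  ],
)

```text
time_s: 8.3
ee_pos: [502.3, 208.4, 38.5]
eef_rot: [0.025, 0.706, -0.025, 0.707]
ft_force: [8.0, -0.6, -3.6]
gripper_width: 0.002
```

```bash
python3 look.py d scene wrist
```

```text
8.4 [502.3 208.3  38.5] [ 8.05 -0.84 -2.97]
```

View pics/scene_d.png

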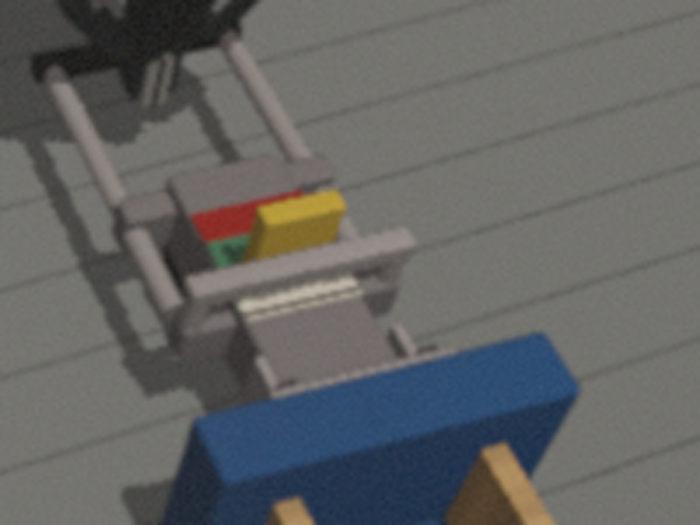

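View pics/wrist_d.png

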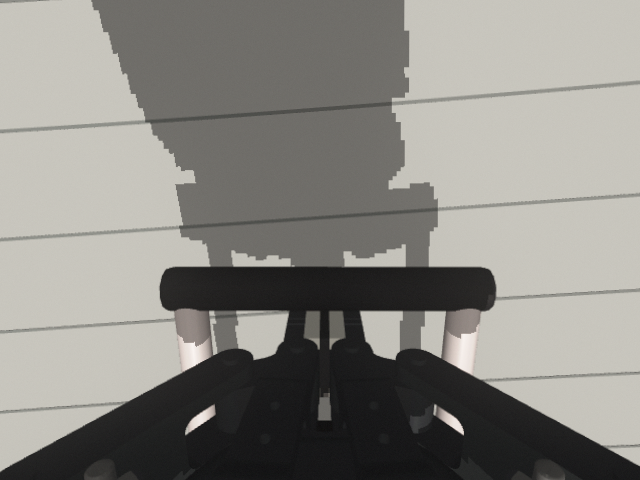

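```bash
cat > m.py <<'E'
from h import *
import sys
def bar(f):
    z=np.load(f);p,K,d,T=[z[k] for k in"pKdT"]
    # dark rows in column bands left & right of fingers
    out=[]
    for c in(225,260,400,430):
        col=p[150:345,c-4:c+5].max(2).mean(1)<40
        i=np.where(col)[0]
        # longest run
        runs=np.split(i,np.where(np.diff(i)>1)[0]+1);q=max(runs,key=len)
        out.append([c,150+q[0]-.5]);out.append([c,150+q[-1]+.5])
    P=plane(out,55,K,d,T); return np.array(out)[:,1],P
a,A=bar("wrist_c.npz");b,B=bar(sys.argv[1]);print(a,b);print(A[:,0].round(1),B[:,0].round(1),(A-B)[:,0].mean())
E
python3 m.py wrist_d.npz
python3 - <<'E'
from h import *
for t in"cd":
    z=np.load(f"scene_{t}.npz");p,K,d,T=[z[k] for k in"pKdT"]
    h=cv2.cvtColor(p,cv2.COLOR_RGB2HSV);m=cv2.inRange(h,(20,120,80),(35,255,255));m[:,:380]=0;m[:180]=0;m[330:]=0;m[:,540:]=0
    n,l,st,c=cv2.connectedComponentsWithStats(m);i=1+st[1:,4].argmax()
    ys,xs=np.where(l==i);ps=np.c_[xs,ys];
    # top outer edge topmost corners
    k=[ps[np.argmin(ps@np.array(v))] for v in((0.2,1),(-1,0.4),(-1,1.))]
    print(c[i],k,plane(k,120,K,d,T).round(1).tolist())
E
```

```text
[208.5 251.5 208.5 251.5 208.5 251.5 208.5 251.5] [266.5 309.5 267.5 309.5 267.5 309.5 267.5 309.5]
[495.6 510.9 496.4 511.8 499.9 515.4 500.7 516.2] [473.1 489.9 474.4 490.9 478.  494.6 478.8 495.4] 21.473350480636043
[469.85752688 253.79569892] [array([471, 246]), array([484, 248]), array([482, 245])] [[668.9, 198.5, 120.0], [679.3, 215.6, 120.0], [673.0, 215.8, 120.0]]
[464.18258427 243.72191011] [array([469, 235]), array([478, 239]), array([475, 234])] [[648.1, 206.9, 120.0], [660.2, 216.2, 120.0], [649.5, 217.0, 120.0]]
```

The handle is drawn about 21 mm at 8 N, and the bracket is holding. I'll take it 12 mm further to mid-green.

>>> step_arm(
  deltas=[
    [-1.5, 0.1, 0, 0, 0, 0, 0],
    [-3, 0.2, 0, 0, 0, 0, 0],
    [-4.5, 0.3, 0, 0, 0, 0, 0],
    [-6, 0.4, 0, 0, 0, 0, 0],
    [-7.5, 0.5, 0, 0, 0, 0, 0],
    [-9, 0.6, 0, 0, 0, 0, 0],
    [-10.5, 0.7, 0, 0, 0, 0, 0],
    [-12, 0.8, 0, 0, 0, 0, 0],
    [-12.5, 0.9, 0, 0, 0, 0, 0],
    [-12.5, 0.9, 0, 0, 0, 0, 0],
    [-12.5, 0.9, 0, 0, 0, 0, 0],
    [-12.5, 0.9, 0, 0, 0, 0, 0],
    [-12.5, 0.9, 0, 0, 0, 0, 0],
  ],
)

```text
time_s: 9.7
ee_pos: [490.8, 209.2, 38.6]
eef_rot: [0.026, 0.705, -0.026, 0.708]
ft_force: [13.4, -1.6, -7.2]
gripper_width: -0.001
```

```bash
python3 look.py e scene wrist top; python3 m.py wrist_e.npz
```

```text
9.85 [490.9 209.2  38.6] [13.12 -1.01 -6.02]
[208.5 251.5 208.5 251.5 208.5 251.5 208.5 251.5] [267.5 309.5 267.5 309.5 267.5 309.5 267.5 309.5]
[495.6 510.9 496.4 511.8 499.9 515.4 500.7 516.2] [462.  478.4 462.9 479.4 466.5 483.1 467.3 483.9] 32.91973837313896
```

View pics/scene_e.png

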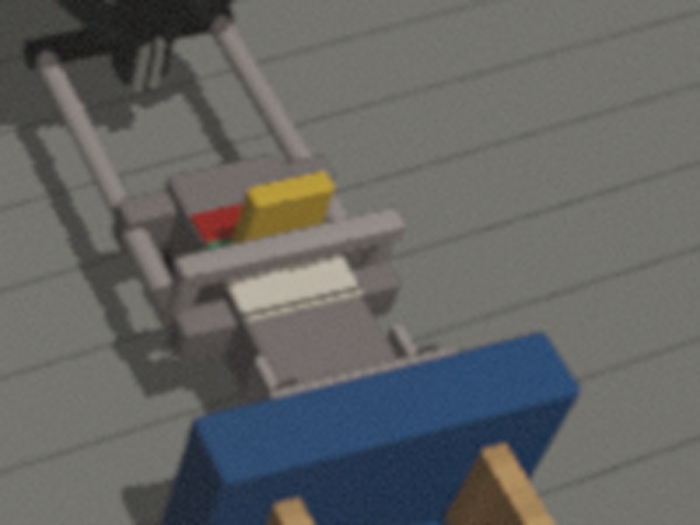

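View pics/top_e.png

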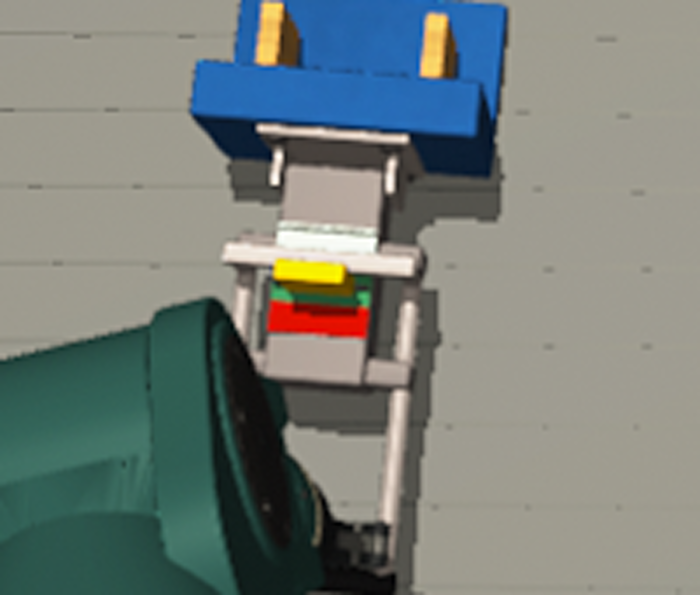

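The handle is drawn about 33 mm, in mid-green, at 13 N, and the bracket hasn't moved. I'll hold for two more seconds.

>>> step_arm(
  deltas=[
    [0, 0, 0, 0, 0, 0, 0],
    [0, 0, 0, 0, 0, 0, 0],
    [0, 0, 0, 0, 0, 0, 0],
    [0, 0, 0, 0, 0, 0, 0],
    [0, 0, 0, 0, 0, 0, 0],
    [0, 0, 0, 0, 0, 0, 0],
    [0, 0, 0, 0, 0, 0, 0],
    [0, 0, 0, 0, 0, 0, 0],
    [0, 0, 0, 0, 0, 0, 0],
    [0, 0, 0, 0, 0, 0, 0],
    [0, 0, 0, 0, 0, 0, 0],
    [0, 0, 0, 0, 0, 0, 0],
    [0, 0, 0, 0, 0, 0, 0],
    [0, 0, 0, 0, 0, 0, 0],
    [0, 0, 0, 0, 0, 0, 0],
    [0, 0, 0, 0, 0, 0, 0],
    [0, 0, 0, 0, 0, 0, 0],
    [0, 0, 0, 0, 0, 0, 0],
    [0, 0, 0, 0, 0, 0, 0],
    [0, 0, 0, 0, 0, 0, 0],
  ],
)

```text
time_s: 11.85
ee_pos: [490.9, 209.2, 38.6]
eef_rot: [0.026, 0.705, -0.026, 0.708]
ft_force: [13.1, -1.4, -6.3]
gripper_width: -0.001
```

>>> step_arm(
  deltas=[
    [1, -0.1, 0, 0, 0, 0, 0],
    [3, -0.2, 0, 0, 0, 0, 0],
    [5, -0.3, 0, 0, 0, 0, 0],
    [7, -0.5, 0, 0, 0, 0, 0],
    [9, -0.6, 0, 0, 0, 0, 0],
    [11, -0.8, 0, 0, 0, 0, 0],
    [13, -0.9, 0, 0, 0, 0, 0],
    [15, -1, 0, 0, 0, 0, 0],
    [17, -1.2, 0, 0, 0, 0, 0],
    [19, -1.3, 0, 0, 0, 0, 0],
    [21, -1.4, 0, 0, 0, 0, 0],
    [23, -1.6, 0, 0, 0, 0, 0],
    [25, -1.7, 0, 0, 0, 0, 0],
    [27, -1.8, 0, 0, 0, 0, 0],
    [29, -2, 0, 0, 0, 0, 0],
    [31, -2.1, 0, 0, 0, 0, 0],
    [32, -2.2, 0, 0, 0, 0, 0],
    [33, -2.2, 0, 0, 0, 0, 0],
    [34, -2.3, 0, 0, 0, 0, 0],
    [34, -2.3, 0, 0, 0, 0, 0],
  ],
)

```text
time_s: 13.85
ee_pos: [522.7, 206.8, 38.2]
eef_rot: [0.025, 0.707, -0.025, 0.707]
ft_force: [0.5, -0.2, 0.9]
gripper_width: 0.005
```

>>> step_arm(
  deltas=[
    [0.5, 0, 0, 0, 0, 0, 0],
    [1, -0.1, 0, 0, 0, 0, 0],
    [1.5, -0.1, 0, 0, 0, 0, 0],
    [2, -0.1, 0, 0, 0, 0, 0],
    [2.5, -0.2, 0, 0, 0, 0, 0],
    [3, -0.2, 0, 0, 0, 0, 0],
    [3, -0.2, 0, 0, 0, 0, 0],
  ],
)

```text
time_s: 14.55
ee_pos: [525.8, 206.6, 38.2]
eef_rot: [0.025, 0.707, -0.025, 0.707]
ft_force: [0.5, 0.2, -0.2]
gripper_width: 0.0
```

```bash
python3 look.py f scene wrist top; python3 m.py wrist_f.npz
```

```text
14.7 [525.8 206.7  38.3] [ 0.41  0.42 -0.01]
[208.5 251.5 208.5 251.5 208.5 251.5 208.5 251.5] [261.5 304.5 261.5 304.5 262.5 304.5 261.5 304.5]
[495.6 510.9 496.4 511.8 499.9 515.4 500.7 516.2] [494.7 511.3 495.6 512.2 499.6 516.  499.9 516.7] 0.11104520516853
```

View pics/wrist_f.png

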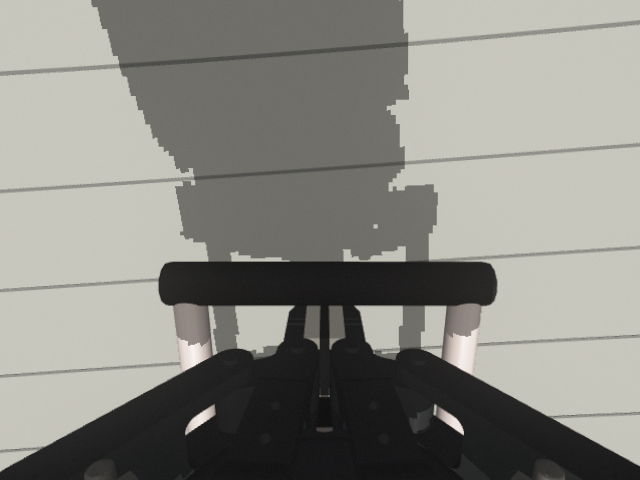

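View pics/top_f.png

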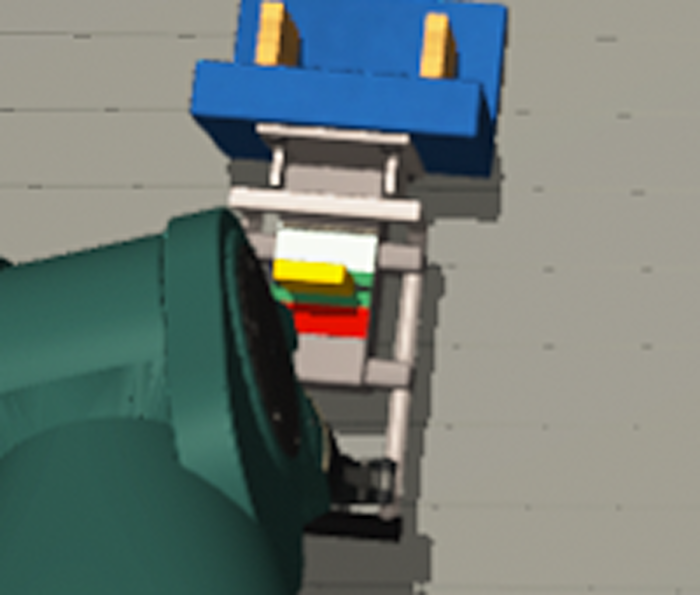

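The handle is home (within 0.1 mm of its starting image position) and the marker has stayed in mid-green. I'll move clear of the bar and rise.

>>> step_arm(
  deltas=[
    [6, -0.4, 0, 0, 0, 0, 0],
    [14, -1, 0, 0, 0, 0, 0],
    [16, -1, 0, 0, 0, 0, 0],
    [16, -1, 30, 0, 0, 0, 0],
    [16, -1, 70, 0, 0, 0, 0],
    [16, -1, 120, 0, 0, 0, 0],
    [16, -1, 170, 0, 0, 0, 0],
    [16, -1, 220, 0, 0, 0, 0],
    [10, -1, 260, 0, 0, 0, 0],
    [-10, -1, 262, 0, 0, 0, 0],
    [-10, -1, 262, 0, 0, 0, 0],
    [-10, -1, 262, 0, 0, 0, 0],
  ],
)

```text
time_s: 15.9
ee_pos: [515.9, 205.7, 300.1]
eef_rot: [0.025, 0.707, -0.025, 0.707]
ft_force: [0.4, -0.0, -0.0]
gripper_width: 0.002
```

```bash
python3 look.py g scene wrist top
python3 - <<'E'
from h import *
z=np.load("wrist_g.npz");p,K,d,T=[z[k] for k in"pKdT"]
cv2.imwrite("pics/wgc.png",cv2.resize(p[:,160:480,::-1],None,fx=2,fy=2)[200:780])
E
```

```text
16.05 [516.1 205.6 299.4] [-0.3  -0.57  0.18]
```

View pics/wrist_g.png

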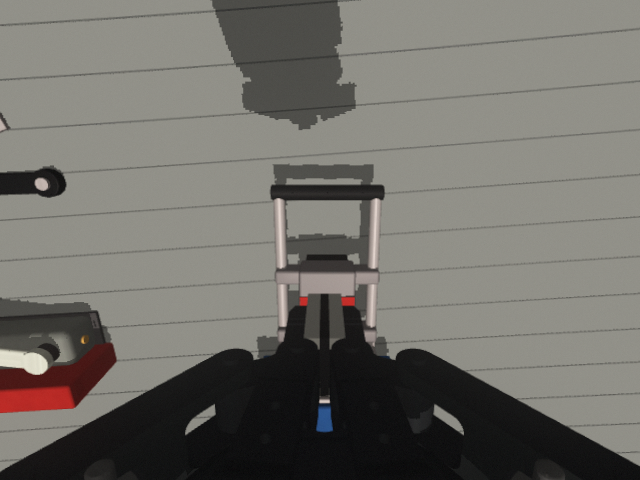

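View pics/scene_g.png

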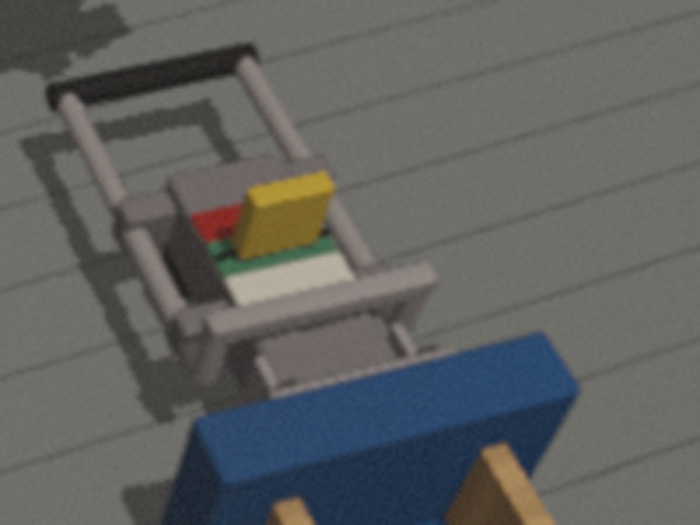

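View pics/top_g.png

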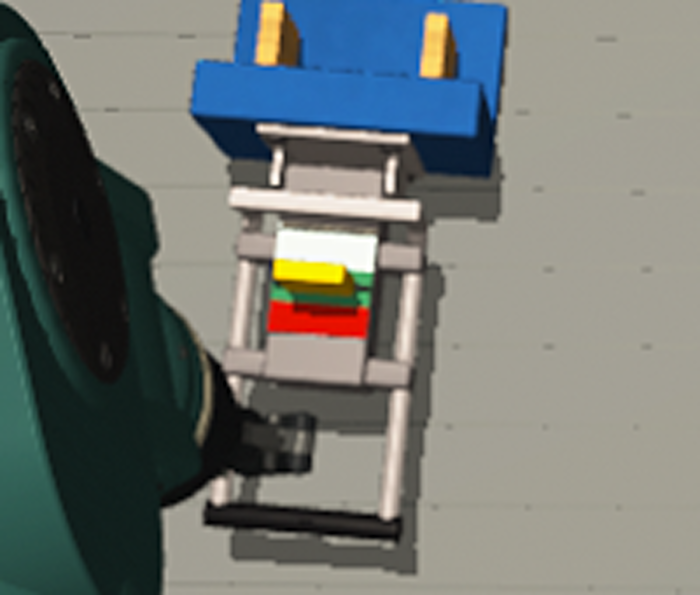

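The pointer stands in mid-green, the handle and bracket are home, and the gripper is clear.

Run:
```python
from h import *
for n,(a,b,c,e) in {"top":(150,365,350,480),"scene":(205,410,140,320)}.items():
    A=np.load(n+"0.npz")["p"].astype(int);B=np.load(n+"_g.npz")["p"].astype(int)
    print(n,"bystander diff px",(abs(A-B).max(2)[a:b,c:e]>60).sum())
print(r.job_done())
```

```text
top bystander diff px 0
scene bystander diff px 0
the job is handed in; nothing more can be done
None
```

I did the pull test in the order asked and the bracket held. I handed the job in at about 16 s on the robot's clock.

- **Zeroing:** I pushed the marker back with the closed fingers until it met its stop, which gave about 12 N of reaction. The fingertips were then at x ≈ 657.7 mm, where I had worked out zero to be.
- **Pull:** I hooked the cross-bar from behind and drew it straight out. By the wrist camera it came out about 33 mm, the middle of the green. I held that for a little over two seconds at a steady 13 N.
- **Return:** I eased the handle back at about 20 mm/s, slower near the end, until the force on the tool dropped to zero. I then moved the fingers clear of the bar and rose.

**Last checks:**
- The bar was within about 0.1 mm of its starting position, so the handle is home.
- The pointer stands in the green and the bracket shows no movement on the block.
- The gripper touches nothing.
- In the top and scene views the bystanders look the same as at the start: no pixel in the areas around them changed noticeably.

No check failed. At the first stage of the pull, the force alone (8 N) suggested about 17 mm, while the camera gave about 21 mm. I went by the camera, and the marker's place in the green afterwards bore that out.

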